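# Nest a copper rosette and hold the sprung keeper over it

### The arm

A 7-joint arm with a two-finger parallel gripper is mounted at the origin on the work surface. World frame = base frame: x ahead of the robot, y to its left, z up, the work surface at z = 0. Lengths are in mm, angles in rad, forces in N, time in s.
With the tool pointing down it reaches from about 425 to 825 mm from the base axis. Payload 3.6 kg.
Tool frame: the origin (TCP) lies between the finger pads; the fingertips stand 25 mm ahead of it and the grasp point (between the pads) lies 6 mm ahead of it; z points along the fingers, y is the line along which they close (so a half turn about z gives the same grasp; the last joint's range is limited). The gripper opens to 85 mm and grips with 20 to 120 N. Pads are 22 mm wide; open, the fingers measure 114 mm over their backs; the gripper's body (76 mm by 85 mm) begins 54 mm behind the grasp point. The pads swing forward as they close: fully open they stand 13 mm farther back than shut.
Start: joints at [1.294, 0.615, -0.013, 1.423, 0.008, 1.103, -0.04], TCP at [161.329, -629.633, 256.297] pointing down, gripper open.
Joint ranges: [-3.12, 3.12], [-0.3, 2.06], [-1.34, 1.32], [0.26, 2.42], [-1.36, 4.5], [0.01, 1.98], [-2.84, 2.84]. Speed limits (rad/s): [2.79, 2.79, 3.14, 3.14, 3.14, 3.14, 3.14].

### API

Orientations are given as a unit quaternion [w, x, y, z].
In Python, from station import robot, cams gives the robot as it stands.
- The arm moves only by the tool jog_arm, never from a script. Its argument "steps" is a list of rows, each an object with "dp": the shift along the world's x, y, z each as a share of 120 mm, from -1 to 1, a list of three; "spin": the turn about the world's z as a share of 45 degrees, from -1 to 1; "fingers": the opening, from 0 (shut) to 1 (fully open). A call has 1 to 12 rows; each row is the pose to reach, as a shift and turn from the pose commanded when the call began; what a row does not reach only later rows make up. A row lasts 1/12 s, in which the tool goes at most 41.7 mm and 7.16 degrees, less where a joint would pass 70% of its speed; a pose out of reach is approached as far as the arm can. A call with a number of a shift or a turn outside -1 to 1 is refused whole. A call with a gripper value outside its range is refused whole. The fingers move at their own pace and stop on an object; the grip force is fixed at half the most. Time passes only in rows, so rows that repeat a pose let the fingers close. It gives the time, the measured TCP pose, the force, the opening and the grip force at its end, in the units of the state.
- robot.state(): the state, without advancing time (a new reading comes with each control period).
- cams.grab_frame(name): name is "scene" or "top" or "wrist"; returns a dict with "img" (420x560x3 uint8, blue, green, red), "mtx" (3x3 intrinsics, pixels), "position" and "rotation" of the camera in the world; the wrist camera has in their place "tool_from_camera" (4x4, takes a point from camera to tool coordinates, whose origin is the TCP and whose axes are the flange's). Camera axes: x right, y down, z forward; pixel columns grow to the right and rows downward; lengths in mm; the calibration is good to about 2 mm. A picture is of the moment at which its call begins: read the wrist's pose just before it. There is no depth.
- robot.close_job(): hands the job in; it is judged then, once.
The state is a dict: "time": time; "qpos": joint angles; "joint_vel": joint speeds; "joint_efforts": joint torques, N m; "tool_pos": TCP position; "tool_rot": TCP orientation; "force": force on the tool from outside, world axes, zero at the start; "torque": the same for the moment, N m; "gripper_width": finger opening in mm; "finger_force": force on a finger pad.
Only numpy, scipy, OpenCV 4.12 (cv2) and the standard library are available. Lean on these libraries where they do the work, as an engineer would, in place of code of your own. Each camera call takes 0.05 s, during which the arm holds its last target. There are 200 camera calls.

### The job

Pick up the thin copper rosette by its round bud, gripping it lightly and handling it gently, and set it flat in the round nest of the soldering jig, while the keeper fork is still fully back. Then take the wooden grip of the spring-return keeper fork, pull it towards the nest until the fork's pointer bar lines up with the index bar on the plate, and keep it there: finish while still holding the fork at the mark. Leave the hammer, screwdriver, sanding block and jar alone.

Things in the scene. Friction and masses are not known exactly. Their poses are not given: they have to be found in the camera images.
- rosette: Loose thin copper rosette, 160 g, rim down: round rim 76 mm wide, 5 mm thick (low petals on it up to 8 mm) with an upright round bud in its middle, 30 mm in diameter, straight-sided up to 26 mm, domed to 38 mm total height. Origin: centre of its underside, z up. 20 to 30 N per finger is safe; over about 50 N per finger, or a 50 N knock on the jig, spoils it.
- nest (a point): Centre of the floor of the jig's round nest, a recess 81 mm in diameter and 8 mm deep; its floor is 10 mm above the bench, the plate's top 18 mm. Axes are the jig's: -x points from the keeper fork to the nest (the pulling direction, towards the robot, at a slant), z up.
- jig: Soldering jig screwed to the bench: an aluminium plate 290 x 150 x 18 mm (x, y, z); origin under its centre, own +x from the nest (85 mm to -x) to the spring housing (grey block 36 x 100 x 34 mm on the plate, 120 mm to +x).
- keeper: Steel keeper fork, slides along the jig's -x: origin 137 mm from the nest's centre when fully back, stop after 85 mm of pull. Spring pull-back: 4 N when back plus 1 N per 10 mm; friction 0.5 N. Two flat tines (5 mm thick, undersides 19 mm above the bench, 43 mm apart inside, 65 mm over all), tips 90 mm to -x of the origin, run over the rosette's rim on both sides of its bud.
- pointer (a point): Tip of the fork's pointer bar, a dark steel bar 4 mm wide that sticks out 20 mm from the fork's +y side; the point lies on the bar's centre line, 25 mm above the bench.
- index: Index clip on the plate's +y edge: a dark steel bar 4 mm wide pointing along -y at the fork's pointer, a brass block (16 x 10 x 12 mm) behind it. Origin on the bar's centre line, on the plate. It stands 40 to 65 mm from the pointer's rest place along the jig's -x; the fork is at the mark when the two bars are in line (same x in the jig's axes).
- sanding_block: Bystander: black sanding block 85 x 55 x 26 mm, origin under its centre.
- hammer: Bystander: hammer 260 mm long lying on the bench, along its own x.
- screwdriver: Bystander: screwdriver 190 mm long lying on the bench, along its own x.
- flux_jar: Bystander: closed jar 60 mm in diameter, 75 mm high, origin under its centre.
- grip (a point): Foot of the fork's upright wooden grip: 14 mm thick along the jig's x, 36 mm wide along its y, round-topped. The point is the centre of the grip's underside, on the fork, 24 mm above the bench; the grip's top is 58 mm above the point. It moves with the fork; axes like the jig's.

How it is judged (in metres and radians):
On the way, in this order (a step that is already met when the one before it is completed fails the run):
1. the rosette lies flat in the nest, let go, with the keeper fork still back (horizontal distance between rosette and nest below 0.005 m and z of rosette in the frame of nest below 0.003 m and angle between rosette's own z axis and vertical below 0.07 rad and contact force between rosette and the fingers below 0.3 N and x of keeper in the frame of nest above 0.129 m), for 0.2 s.
2. the fork is held at the mark (x of pointer in the frame of index between -0.005 and 0.005 m and contact force between keeper and the fingers above 3 N), for 0.5 s.
At the end, for the whole second after the job is handed in: The fingers hold the fork (more than 3 N) with its pointer bar within 5 mm of the index bar along the jig, and the rosette lies flat in the nest (centre within 5 mm, underside within 3 mm of the floor, tilt under 0.07 rad), untouched by the fingers (all of step 2 and contact force between rosette and the fingers below 0.3 N and horizontal distance between rosette and nest below 0.005 m and z of rosette in the frame of nest below 0.003 m and angle between rosette's own z axis and vertical below 0.07 rad); the arm keeps its last pose, push and grip.
It fails at once if the rosette is squeezed or knocked too hard (contact force between rosette and the fingers above 110 N or contact force between rosette and jig above 50 N).
It fails at once if a bystander is moved more than 30 mm (distance of any of sanding_block, hammer, screwdriver, flux_jar from where it was at the start of the episode above 0.03 m).
It also fails if it takes over 54 s, if anything falls off the work surface, if the arm or the gripper's body presses on something with over 40 N, if the wrist force passes 120 N, or if a joint passes its speed limit or range.

## Working session

There is one attempt and no reset: what is moved stays moved. The work goes in short steps, Python scripts to look and compute and a tool call to move; the robot and the scene stay as the last step left them, time stands still between calls to the robot, and variables do not carry over. Pictures are saved under pics/ and viewed, at most 10 in all, crops included, and the job is handed in when it is done.

Besides the shell and the picture viewer there is one more tool, called after "Emit:" as a command line: name --argument value ..., lists and objects as JSON in quotes. jog_arm: Moves the arm, as the interface text tells. Shift numbers are shares of 120 mm and turn numbers shares of 45 degrees, none past 1 either way. Its arguments: {"type":"object","properties":{"steps":{"type":"array"}},"required":["steps"]}

```bash
ls; mkdir -p pics; python3 - <<'E'
from station import robot,cams
import cv2,numpy as np
s=robot.state();print(s)
for n in("scene","top"):
    f=cams.grab_frame(n);cv2.imwrite(f"pics/{n}0.png",f["img"]);np.savez(f"pics/{n}0.npz",**f)
    print(n,f["mtx"],f["position"],f["rotation"])
E
```

```text
pics
{'time': 0.0, 'qpos': array([ 1.29349095,  0.61593582, -0.01264593,  1.42492994,  0.00811958,
        1.10339285, -0.04036276]), 'joint_vel': array([ 0.00257535, -0.0001069 ,  0.00013002,  0.00055517, -0.00086909,
        0.00032396,  0.00070955]), 'joint_efforts': array([-1.83784550e-04, -4.69208193e+01,  2.58875359e-01, -1.71032989e+01,
        9.95640265e-03,  9.54194984e-03,  1.19674263e-05]), 'tool_pos': array([ 161.16292501, -628.96848814,  255.11692527]), 'tool_rot': array([-1.29491099e-03,  9.92137965e-01,  1.25142116e-01, -1.82949999e-04]), 'force': array([ 0.50802822, -0.90160024, -0.55450863]), 'torque': array([-0.02289554, -0.01554569, -0.02030542]), 'finger_force': 0.0, 'gripper_width': 85.46429443723251}
scene [[410.48269463   0.         277.76615879]
 [  0.         410.48269463 207.54644975]
 [  0.           0.           1.        ]] [1289.17811957   -2.33919885  524.50470679] [-0.33206115  0.604697    0.63812844 -0.34186112]
top [[540.11433833   0.         281.10581766]
 [  0.         540.11433833 203.09321244]
 [  0.           0.           1.        ]] [ 270.95222204  -68.06789533 1420.22055164] [-0.0719511   0.70861093 -0.69856257  0.06858512]
```

View pics/top0.png

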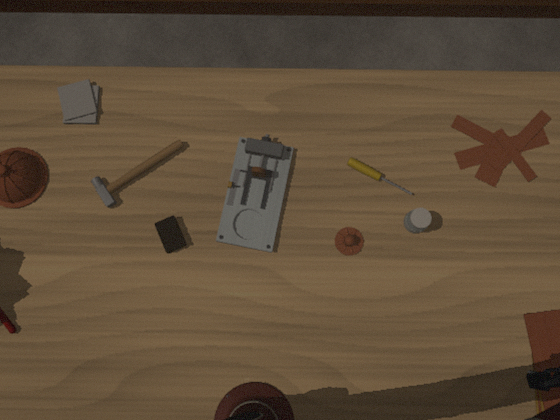

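View pics/scene0.png

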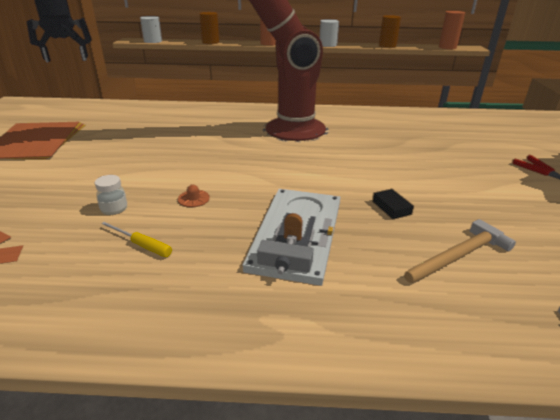

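The top view shows the rosette at about (349,241), the nest at (249,224), the housing at (264,148), the grip at (260,170) and the brass index clip at (232,184). The jar is at (418,220). The scene view shows the same layout from the front. Next I'll take zoomed crops for detail.

```bash
cat > h.py <<'E'
import numpy as np,cv2
from scipy.spatial.transform import Rotation as R
def q(w):return R.from_quat(np.r_[w[1:],w[0]])
def cast(f,uv,z,state=None):
    """pixel(s) -> world points on plane z"""
    uv=np.atleast_2d(np.float64(uv));d=np.c_[uv,np.ones(len(uv))]@np.linalg.inv(f["mtx"]).T
    if state is None: o=f["position"];r=d@q(f["rotation"]).as_matrix().T
    else:
        T=f["tool_from_camera"];t=q(state["tool_rot"]).as_matrix()
        o=state["tool_pos"]+t@T[:3,3];r=d@(t@T[:3,:3]).T
    return o+r*((z-o[2])/r[:,2])[:,None]
def proj(f,P,state=None):
    P=np.atleast_2d(np.float64(P))
    if state is None: c=(P-f["position"])@q(f["rotation"]).as_matrix()
    else:
        T=f["tool_from_camera"];t=q(state["tool_rot"]).as_matrix()
        c=((P-state["tool_pos"])@t-T[:3,3])@T[:3,:3]
    u=c@f["mtx"].T;return u[:,:2]/u[:,2:]
E
python3 - <<'E'
import numpy as np,cv2;from h import *
t=dict(np.load("pics/top0.npz"));s=dict(np.load("pics/scene0.npz"))
a=cv2.resize(t["img"][130:260,205:375],(765,585),interpolation=cv2.INTER_CUBIC)
cv2.imwrite("pics/tc.png",cv2.convertScaleAbs(a,alpha=1.8,beta=10))
a=cv2.resize(s["img"][175:290,170:350],(792,506),interpolation=cv2.INTER_CUBIC);cv2.imwrite("pics/sc.png",a)
# rosette mask
for f,b in((t,(330,220,370,262)),(s,(172,178,215,212))):
    x0,y0,x1,y1=b;h=cv2.cvtColor(f["img"],cv2.COLOR_BGR2HSV)[y0:y1,x0:x1]
    m=((h[...,0]<11)|(h[...,0]>172))&(h[...,1]>110)
    c=max(cv2.findContours(m.astype(np.uint8),0,1)[0],key=cv2.contourArea)
    print("ros",cv2.fitEllipse(c),np.array(b[:2]),cast(f,np.array(cv2.fitEllipse(c)[0])+b[:2],3))
# plate: bright low-saturation
h=cv2.cvtColor(t["img"],cv2.COLOR_BGR2HSV)[125:260,205:310]
m=((h[...,1]<60)&(h[...,2]>70)).astype(np.uint8);m=cv2.morphologyEx(m,cv2.MORPH_CLOSE,np.ones((9,9)))
c=max(cv2.findContours(m,0,1)[0],key=cv2.contourArea);r=cv2.minAreaRect(c);print(r,np.array((205,125)))
print(cast(t,cv2.boxPoints(r)+(205,125),18).round(1),cast(t,np.array(r[0])+(205,125),18))
E
```

```text
ros ((17.773677825927734, 20.67348289489746), (24.084150314331055, 26.168424606323242), 133.0481719970703) [330 220] [[ 458.12422041 -236.55521102    3.        ]]
ros ((21.029075622558594, 18.879867553710938), (18.903635025024414, 27.911043167114258), 82.36209106445312) [172 178] [[ 455.06794543 -242.02897079    3.        ]]
((50.11482620239258, 65.19021606445312), (57.871910095214844, 114.86469268798828), 11.592175483703613) [205 125]
[[451.3 111.4  18. ]
 [760.6  60.4  18. ]
 [729.6 -94.4  18. ]
 [423.  -37.3  18. ]] [[587.86437411  10.41512605  18.        ]]
```

View pics/tc.png

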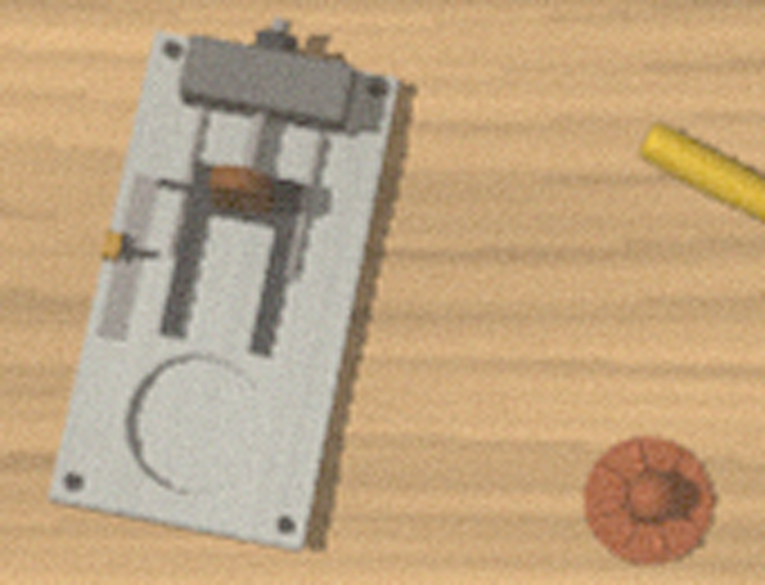

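View pics/sc.png

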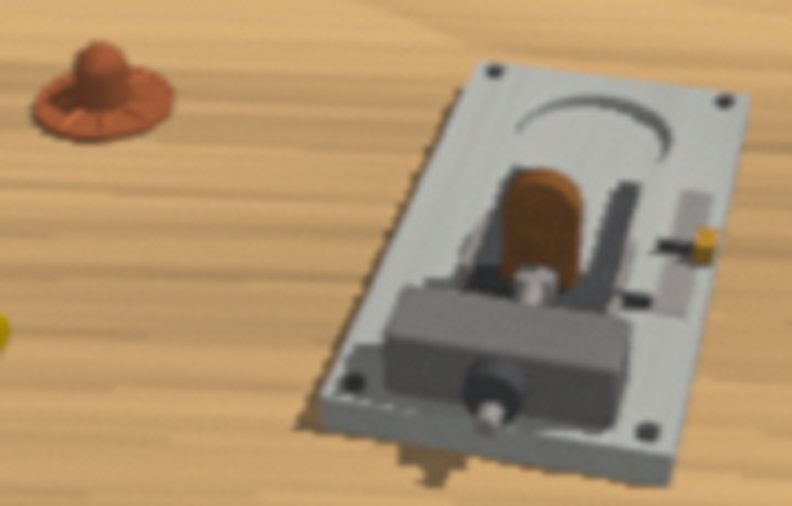

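The crops show the jig's four screws and the plate corners. In the top crop the pointer bar is at (175,184), the index bar at (140,251), the grip at (240,185) and the nest arc centre at about (195,425). I'll work out the jig frame from the screws.

```bash
python3 - <<'E'
from h import *
t=dict(np.load("pics/top0.npz"));s=dict(np.load("pics/scene0.npz"))
T=lambda p:(np.array(p)+.5)/4.5-.5+(205,130)
S=lambda p:(np.array(p)+.5)/4.4-.5+(170,175)
for n,sc,co,f,g in(("top",[(378,88),(173,48),(73,482),(286,524)],[(402,78),(158,33),(52,499),(303,548)],t,T),
 ("scene",[(353,382),(648,431),(725,101),(495,71)],[(322,396),(672,458),(750,96),(478,62)],s,S)):
  for l in(sc,co):
    P=cast(f,g(l),18)[:,:2];c=P.mean(0);v=(P[0]+P[1]-P[2]-P[3]);w=(P[1]+P[2]-P[0]-P[3])
    a=np.arctan2(v[1],v[0]);print(n,P.round(1).tolist(),c.round(1),np.degrees(a).round(2),np.degrees(np.arctan2(w[1],w[0])).round(2),np.linalg.norm(v)/2,np.linalg.norm(w)/2,"nest",(c-85*np.array([np.cos(a),np.sin(a)])).round(1))
for n,f,pp in(("t",t,[T((160,183)),T((157,254)),T((240,190))]),("s",s,[S((650,301)),S((658,245)),S((541,230))])):
  print(n,[cast(f,p,z).round(1)[0] for p,z in zip(pp,(25,25,70))])
print(cast(t,T((648,490)),20),cast(t,T((649,500)),3),cast(s,S((100,62)),25),cast(s,S((104,101)),3))
E
```

```text
top [[702.8, -77.4], [726.2, 46.5], [461.8, 97.1], [439.1, -27.2]] [582.5   9.7] -10.81 79.46 268.77260402706577 126.22489080702019 nest [499.   25.7]
top [[709.2, -91.7], [735.5, 55.8], [451.7, 108.9], [425.3, -37.3]] [580.4   8.9] -10.73 79.82 288.90019365568344 149.24632694056308 nest [496.9  24.7]
scene [[700.9, -78.0], [724.3, 47.0], [460.6, 96.5], [437.3, -27.7]] [580.8   9.5] -10.72 79.37 268.3428732154837 126.75035620735996 nest [497.2  25.3]
scene [[710.6, -90.1], [740.0, 56.3], [454.5, 110.3], [428.2, -37.4]] [583.3   9.7] -10.64 79.27 288.91329229519715 149.6577347546282 nest [499.8  25.4]
t [array([640.2,  51.2,  25. ]), array([596.9,  51.7,  25. ]), array([624.8,   1.4,  70. ])]
s [array([645.9,  49.9,  25. ]), array([603.1,  55.1,  25. ]), array([657.1,  -0. ,  70. ])]
[[ 461.61639607 -236.77383666   20.        ]] [[ 458.03443998 -239.34854386    3.        ]] [[ 453.55318925 -241.75449997   25.        ]] [[ 458.15823806 -240.80369413    3.        ]]
```

Emit:
jog_arm --steps '[{"dp": [0.5,0.9,0.4],"spin": -0.55,"fingers": 1},{"dp": [0.7,1,0.4],"spin": -0.55,"fingers": 1},{"dp": [1,1,0.4],"spin": -0.55,"fingers": 1},{"dp": [1,1,0.4],"spin": -0.55,"fingers": 1},{"dp": [1,1,0.4],"spin": -0.55,"fingers": 1},{"dp": [1,1,0.4],"spin": -0.55,"fingers": 1}]'

```text
time: 0.6
tool_pos: [287.4, -506.0, 305.0]
tool_rot: [-0.001, 0.996, -0.085, 0.002]
force: [0.0, 0.2, -1.4]
gripper_width: 85.4
finger_force: 0.0
```

Emit:
jog_arm --steps '[{"dp": [0.3,0.35,0],"spin": 0,"fingers": 1},{"dp": [0.6,0.7,0],"spin": 0,"fingers": 1},{"dp": [0.7,1,0],"spin": 0,"fingers": 1},{"dp": [0.7,1,0],"spin": 0,"fingers": 1}]'

```text
time: 0.93
tool_pos: [367.6, -385.4, 303.5]
tool_rot: [-0.002, 0.996, -0.088, 0.0]
force: [0.5, 1.0, -0.3]
gripper_width: 85.2
finger_force: 0.0
```

Emit:
jog_arm --steps '[{"dp": [0.3,0.35,-0.2],"spin": 0,"fingers": 1},{"dp": [0.6,0.7,-0.4],"spin": 0,"fingers": 1},{"dp": [0.77,1,-0.6],"spin": 0,"fingers": 1},{"dp": [0.77,1,-0.6],"spin": 0,"fingers": 1},{"dp": [0.77,1,-0.6],"spin": 0,"fingers": 1},{"dp": [0.77,1,-0.6],"spin": 0,"fingers": 1}]'

```text
time: 1.43
tool_pos: [457.9, -267.4, 230.4]
tool_rot: [-0.001, 0.996, -0.088, -0.002]
force: [-0.0, -0.2, 0.6]
gripper_width: 85.6
finger_force: 0.0
```

```bash
python3 - <<'E'
from station import robot,cams
from h import *
import pickle
s=robot.state();f=cams.grab_frame("wrist");pickle.dump((s,f),open("pics/w1.pkl","wb"))
print(s["tool_pos"],s["joint_vel"].round(3),s["tool_rot"],f["tool_from_camera"].round(3))
im=f["img"].copy();h=cv2.cvtColor(im,cv2.COLOR_BGR2HSV)
for P in((458,-240,3),(458,-240,38)):
    print(proj(f,P,s))
m=(((h[...,0]<10)|(h[...,0]>172))&(h[...,1]>120)).astype(np.uint8)
c=max(cv2.findContours(m,0,1)[0],key=cv2.contourArea);e=cv2.fitEllipse(c);print(e,cast(f,e[0],4,s))
cv2.ellipse(im,e,(0,255,0),1);cv2.imwrite("pics/w1.png",im)
E
```

```text
[ 457.92165916 -267.3728276   230.36987925] [ 0.055 -0.027  0.075 -0.029  0.02   0.006  0.005] [-0.00114476  0.99613953 -0.08775585 -0.00190637] [[   0.      -0.966   -0.26    65.877]
 [   1.       0.       0.       0.236]
 [   0.      -0.26     0.966 -116.479]
 [   0.       0.       0.       1.   ]]
[[251.19382386 186.99173514]]
[[248.46730999 194.29423346]]
((273.89898681640625, 179.5961456298828), (3.6990609169006348, 4.049718379974365), 39.65032958984375) [[ 461.86113278 -265.51747434    4.        ]]
```

View pics/w1.png

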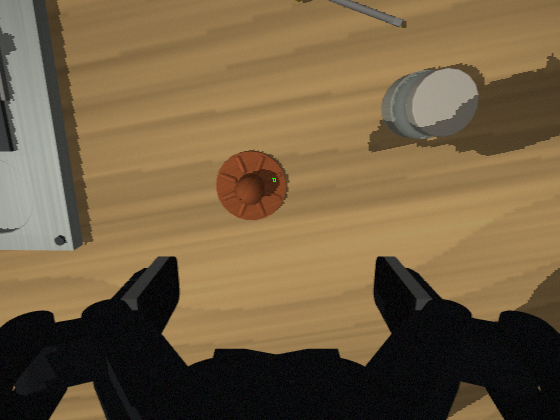

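The wrist view shows the rosette centred at about (252,186), which agrees with the (458,-240) estimate. The jar is well clear. My colour mask was too tight, so I'll refine it.

```bash
python3 - <<'E'
from h import *
import pickle
s,f=pickle.load(open("pics/w1.pkl","rb"))
im=f["img"][140:230,205:300];h=cv2.cvtColor(im,cv2.COLOR_BGR2HSV)
print(h[46,20],h[10,5],h[46,47])
m=((h[...,0]<12)&(h[...,1]>155)).astype(np.uint8);m=cv2.morphologyEx(m,cv2.MORPH_OPEN,np.ones((3,3)))
c=max(cv2.findContours(m,0,1)[0],key=cv2.contourArea);c=cv2.convexHull(c);e=cv2.fitEllipse(c);p=np.array(e[0])+(205,140)
for z in(3,5):
  print(e,p,cast(f,p,z,s),e[1][0]/f["mtx"][0,0]*(230+116-65*0-4))
E
```

```text
[ 11 185 134] [ 18 123 162] [ 11 191  99]
((45.82902526855469, 45.140419006347656), (68.29137420654297, 69.53160858154297), 130.63235473632812) [250.82902527 185.14041901] [[ 460.05695119 -240.007761      3.        ]] 71.75553070542027
((45.82902526855469, 45.140419006347656), (68.29137420654297, 69.53160858154297), 130.63235473632812) [250.82902527 185.14041901] [[ 460.42428227 -240.23721813    5.        ]] 71.75553070542027
```

Emit:
jog_arm --steps '[{"dp": [0.01,0.23,-0.3],"spin": 0,"fingers": 1},{"dp": [0.01,0.23,-0.6],"spin": 0,"fingers": 1},{"dp": [0.01,0.23,-0.9],"spin": 0,"fingers": 1},{"dp": [0.01,0.23,-1],"spin": 0,"fingers": 0.8},{"dp": [0.01,0.23,-1],"spin": 0,"fingers": 0.7},{"dp": [0.01,0.23,-1],"spin": 0,"fingers": 0.6}]'

```text
time: 1.98
tool_pos: [458.1, -244.6, 112.4]
tool_rot: [0.001, 0.996, -0.092, -0.0]
force: [0.3, 0.4, 0.0]
gripper_width: 52.2
finger_force: 0.0
```

```bash
python3 - <<'E'
from station import robot,cams
from h import *
import pickle
s=robot.state();f=cams.grab_frame("wrist");pickle.dump((s,f),open("pics/w2.pkl","wb"))
print(s["tool_pos"],s["gripper_width"],s["joint_vel"].round(3),proj(f,(459.5,-240,4),s))
im=f["img"];h=cv2.cvtColor(im,cv2.COLOR_BGR2HSV)
m=((h[...,0]<12)&(h[...,1]>155)&(h[...,2]>60)).astype(np.uint8);m=cv2.morphologyEx(m,cv2.MORPH_OPEN,np.ones((3,3)))
for c in cv2.findContours(m,0,1)[0]:
  if cv2.contourArea(c)>2000:
    e=cv2.fitEllipse(cv2.convexHull(c));print(e,cast(f,e[0],4,s));cv2.ellipse(im,e,(0,255,0),1)
cv2.imwrite("pics/w2.png",im)
E
```

```text
[ 458.07085099 -244.56044477  112.43439127] 52.17396505556424 [-0.01  -0.037 -0.008 -0.026 -0.001 -0.001 -0.003] [[268.91420578 213.89759153]]
((268.6424865722656, 212.11558532714844), (100.33112335205078, 103.39138793945312), 97.7780990600586) [[ 460.84452828 -240.06000977    4.        ]]
```

View pics/w2.png

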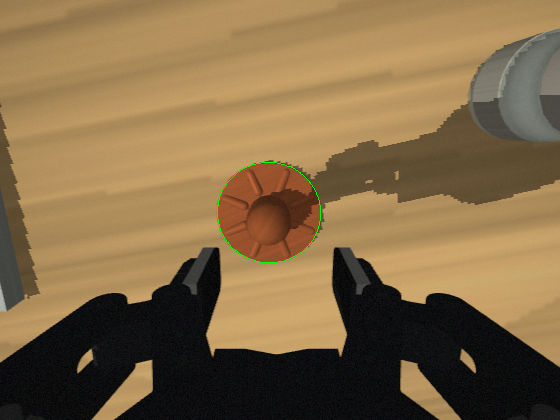

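The ellipse fit puts the rosette at (460.5,-240.1). Its bud sits about 7 px left of the mid-line between the fingers, so I'll correct for that and go down.

Emit:
jog_arm --steps '[{"dp": [0.02,0.038,-0.1],"spin": 0,"fingers": 0.6},{"dp": [0.02,0.038,-0.3],"spin": 0,"fingers": 0.6},{"dp": [0.02,0.038,-0.5],"spin": 0,"fingers": 0.6},{"dp": [0.02,0.038,-0.6],"spin": 0,"fingers": 0.6},{"dp": [0.02,0.038,-0.64],"spin": 0,"fingers": 0.6},{"dp": [0.02,0.038,-0.64],"spin": 0,"fingers": 0.5},{"dp": [0.02,0.038,-0.64],"spin": 0,"fingers": 0.45},{"dp": [0.02,0.038,-0.64],"spin": 0,"fingers": 0.42},{"dp": [0.02,0.038,-0.64],"spin": 0,"fingers": 0.4}]'

```text
time: 2.78
tool_pos: [462.2, -238.1, 36.9]
tool_rot: [0.001, 0.996, -0.091, 0.001]
force: [0.2, 0.0, -0.3]
gripper_width: 34.3
finger_force: 0.0
```

Emit:
jog_arm --steps '[{"dp": [0,0,0],"spin": 0,"fingers": 0.38},{"dp": [0,0,0],"spin": 0,"fingers": 0.365},{"dp": [0,0,0],"spin": 0,"fingers": 0.355},{"dp": [0,0,0],"spin": 0,"fingers": 0.35}]'

```text
time: 3.12
tool_pos: [461.7, -238.3, 36.0]
tool_rot: [0.001, 0.996, -0.091, 0.001]
force: [0.0, -1.8, 3.4]
gripper_width: 30.0
finger_force: 3.0
```

Emit:
jog_arm --steps '[{"dp": [0,0,0],"spin": 0,"fingers": 0.345},{"dp": [0,0,0],"spin": 0,"fingers": 0.34},{"dp": [0,0,0],"spin": 0,"fingers": 0.34}]'

```text
time: 3.37
tool_pos: [461.8, -238.3, 36.1]
tool_rot: [0.001, 0.996, -0.091, 0.001]
force: [-1.2, -2.4, 5.2]
gripper_width: 29.4
finger_force: 13.9
```

Emit:
jog_arm --steps '[{"dp": [0,0,0],"spin": 0,"fingers": 0.335},{"dp": [0,0,0],"spin": 0,"fingers": 0.33},{"dp": [0,0,0],"spin": 0,"fingers": 0.33}]'

```text
time: 3.62
tool_pos: [461.8, -238.3, 36.2]
tool_rot: [0.001, 0.996, -0.091, 0.001]
force: [-1.0, -1.8, 6.3]
gripper_width: 28.7
finger_force: 27.2
```

Emit:
jog_arm --steps '[{"dp": [0,0,0.05],"spin": 0,"fingers": 0.33},{"dp": [0,0,0.15],"spin": 0,"fingers": 0.33},{"dp": [0,0,0.35],"spin": 0,"fingers": 0.33},{"dp": [0,0,0.55],"spin": 0,"fingers": 0.33},{"dp": [0,0.1,0.7],"spin": 0,"fingers": 0.33},{"dp": [0.05,0.3,0.7],"spin": 0,"fingers": 0.33},{"dp": [0.1,0.5,0.7],"spin": 0,"fingers": 0.33},{"dp": [0.15,0.7,0.7],"spin": 0,"fingers": 0.33},{"dp": [0.2,0.9,0.7],"spin": 0,"fingers": 0.33},{"dp": [0.2,1,0.7],"spin": 0,"fingers": 0.33}]'

```text
time: 4.45
tool_pos: [485.8, -112.2, 119.1]
tool_rot: [-0.002, 0.996, -0.088, -0.001]
force: [0.6, 0.7, -1.2]
gripper_width: 28.6
finger_force: 27.0
```

Emit:
jog_arm --steps '[{"dp": [0,0.2,0],"spin": 0,"fingers": 0.33},{"dp": [0,0.4,0],"spin": 0,"fingers": 0.33},{"dp": [0.05,0.6,0],"spin": 0,"fingers": 0.33},{"dp": [0.1,0.8,0],"spin": 0,"fingers": 0.33},{"dp": [0.1,0.95,0],"spin": 0,"fingers": 0.33},{"dp": [0.1,1,0],"spin": 0,"fingers": 0.33},{"dp": [0.1,1,0],"spin": 0,"fingers": 0.33}]'

```text
time: 5.03
tool_pos: [496.3, 5.1, 119.0]
tool_rot: [-0.001, 0.996, -0.088, -0.001]
force: [0.3, -0.3, -0.6]
gripper_width: 29.0
finger_force: 27.0
```

```bash
python3 - <<'E'
from station import robot,cams
from h import *
import pickle
s=robot.state();f=cams.grab_frame("wrist");pickle.dump((s,f),open("pics/w3.pkl","wb"))
print(s["tool_pos"],s["tool_rot"],s["gripper_width"],s["finger_force"],s["force"])
cv2.imwrite("pics/w3.png",f["img"])
E
```

```text
[496.27144138   5.14641492 119.04196517] [-6.50949087e-04  9.96114821e-01 -8.80523013e-02 -1.27756952e-03] 29.004131409217983 27.005081526003778 [ 0.27913805 -0.31813764 -0.63059182]
```

View pics/w3.png

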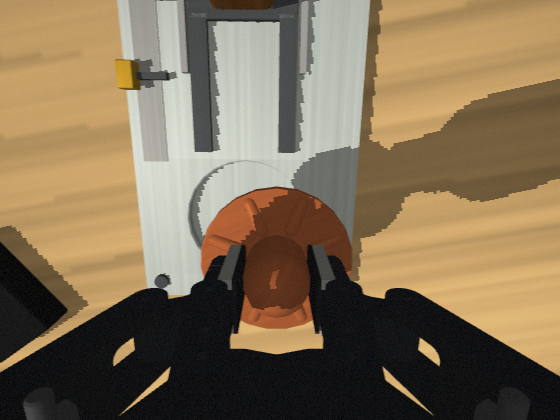

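The wrist view shows the rosette held straight, with its rim spanning columns 201 to 352. The nest arc is at upper left, from about (190,210) over (245,160), and the fork is fully back. I'll fit circles of known radius to both.

```bash
cat > fit.py <<'E'
from h import *
from scipy.optimize import least_squares
def circ(P,r,c0,fs=1.0):
    g=least_squares(lambda c:np.hypot(*(P-c).T)-r,c0,loss="soft_l1",f_scale=fs);return g.x,np.hypot(*(P-g.x).T)-r
E
python3 - <<'E'
from fit import *
import pickle
s,f=pickle.load(open("pics/w3.pkl","rb"));im=f["img"];h=cv2.cvtColor(im,cv2.COLOR_BGR2HSV)
m=((h[...,0]<12)&(h[...,1]>155)&(h[...,2]>50)).astype(np.uint8);m[:180]=0
c=max(cv2.findContours(m,0,1)[0],key=cv2.contourArea)[:,0]
for z in(86,88):
  P=cast(f,c,z,s)[:,:2];x,e=circ(P,38,s["tool_pos"][:2])
  for _ in range(4):
    k=abs(e)<2.5;x,_e=circ(P[k],38,x);e=np.hypot(*(P-x).T)-38
  d=x-s["tool_pos"][:2];print("ros",x.round(1),"minus tcp",d.round(2),k.sum(),e[k].std(), "at z",z)
g=cv2.cvtColor(im,cv2.COLOR_BGR2GRAY);ed=cv2.Canny(cv2.GaussianBlur(g,(3,3),0),25,60)
v,u=np.nonzero(ed);k=(u>170)&(u<300)&(v>150)&(v<250);u,v=u[k],v[k]
k=m[v,u]==0;P=cast(f,np.c_[u,v][k],18,s)[:,:2]
for st in((498,25),(496,28),(500,22)):
  x=np.array(st,float)
  for _ in range(6):
    e=np.hypot(*(P-x).T)-40.5;k=(abs(e)<3);x,_e=circ(P[k],40.5,x,.5)
  e=np.hypot(*(P-x).T)-40.5;print("nest",x.round(2),k.sum(),e[k].std())
E
```

```text
ros [493.6   5.4] minus tcp [-2.65  0.25] 332 0.43912521431842416 at z 86
ros [494.2   5.3] minus tcp [-2.08  0.17] 327 0.5280188158809931 at z 88
nest [498.74  25.6 ] 320 1.228239224074963
nest [498.74  25.6 ] 320 1.2282392243663791
nest [498.72  25.56] 326 1.2683483453004802
```

Emit:
jog_arm --steps '[{"dp": [0.04,0.17,0],"spin": 0,"fingers": 0.33},{"dp": [0.04,0.17,-0.1],"spin": 0,"fingers": 0.33},{"dp": [0.04,0.17,-0.2],"spin": 0,"fingers": 0.33},{"dp": [0.04,0.17,-0.3],"spin": 0,"fingers": 0.33},{"dp": [0.04,0.17,-0.4],"spin": 0,"fingers": 0.33},{"dp": [0.04,0.17,-0.48],"spin": 0,"fingers": 0.33},{"dp": [0.04,0.17,-0.48],"spin": 0,"fingers": 0.33},{"dp": [0.04,0.17,-0.48],"spin": 0,"fingers": 0.33}]'

```text
time: 5.75
tool_pos: [501.7, 21.6, 61.6]
tool_rot: [0.0, 0.996, -0.091, -0.001]
force: [1.1, 1.5, -1.2]
gripper_width: 29.0
finger_force: 27.0
```

```bash
python3 - <<'E'
from station import robot,cams
from fit import *
import pickle
s=robot.state();f=cams.grab_frame("wrist");pickle.dump((s,f),open("pics/w4.pkl","wb"))
tp=s["tool_pos"];print(tp,s["tool_rot"],s["finger_force"],s["force"])
im=f["img"];h=cv2.cvtColor(im,cv2.COLOR_BGR2HSV)
m=((h[...,0]<12)&(h[...,1]>155)&(h[...,2]>50)).astype(np.uint8);m[:170]=0
c=max(cv2.findContours(m,0,1)[0],key=cv2.contourArea)[:,0];zr=tp[2]-36+4
P=cast(f,c,zr,s)[:,:2];x=tp[:2]+(-2.4,.2)
for _ in range(5):
    e=np.hypot(*(P-x).T)-38;k=abs(e)<2.5;x,_e=circ(P[k],38,x)
print("ros",x,x-tp[:2],k.sum())
xr=x
g=cv2.cvtColor(im,cv2.COLOR_BGR2GRAY);ed=cv2.Canny(cv2.GaussianBlur(g,(3,3),0),25,60)
v,u=np.nonzero(ed);k=cv2.dilate(m,np.ones((5,5)))[v,u]==0;P=cast(f,np.c_[u,v][k],18,s)[:,:2];x=np.array((498.6,25.4))
for _ in range(6):
    e=np.hypot(*(P-x).T)-40.5;k=(abs(e)<2.5);x,_e=circ(P[k],40.5,x,.5)
print("nest",x,k.sum())
for c0,r,z,col in((xr,38,zr,(0,255,0)),(x,40.5,18,(255,0,0))):
    a=np.linspace(0,6.283,100);q_=proj(f,np.c_[c0[0]+r*np.cos(a),c0[1]+r*np.sin(a),np.full(100,z)],s);cv2.polylines(im,[q_.round().astype(int)],True,col,1)
cv2.imwrite("pics/w4.png",im)
E
```

```text
[501.7062288   21.59923833  61.55205886] [ 4.14248290e-04  9.95814356e-01 -9.13954830e-02 -6.80643984e-04] 27.02926409896463 [ 1.0710185   1.48647017 -1.20720741]
ros [499.41115879  21.83360792] [-2.29507     0.23436958] 328
nest [499.05004421  25.57727996] 336
```

View pics/w4.png

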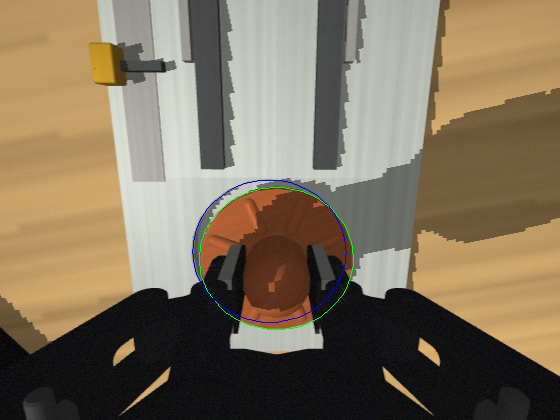

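The overlay puts the rosette rim (green) about 3.7 mm short of the nest (blue) along y. I'll correct that before lowering.

Emit:
jog_arm --steps '[{"dp": [-0.004,0.03,0],"spin": 0,"fingers": 0.33},{"dp": [-0.004,0.03,-0.02],"spin": 0,"fingers": 0.33},{"dp": [-0.004,0.03,-0.02],"spin": 0,"fingers": 0.33},{"dp": [-0.004,0.03,-0.02],"spin": 0,"fingers": 0.33}]'

```text
time: 6.13
tool_pos: [501.7, 26.7, 59.8]
tool_rot: [-0.0, 0.996, -0.09, 0.0]
force: [-0.2, 0.1, -1.8]
gripper_width: 28.5
finger_force: 27.0
```

```bash
cat > look.py <<'E'
from station import robot,cams
from fit import *
s=robot.state();f=cams.grab_frame("wrist")
tp=s["tool_pos"];print(tp.round(2),s["tool_rot"].round(4),s["finger_force"],s["force"].round(1))
im=f["img"];h=cv2.cvtColor(im,cv2.COLOR_BGR2HSV)
m=((h[...,0]<12)&(h[...,1]>155)&(h[...,2]>50)).astype(np.uint8);m[:150]=0
c=max(cv2.findContours(m,0,1)[0],key=cv2.contourArea)[:,0];zr=tp[2]-36+4
P=cast(f,c,zr,s)[:,:2];x=tp[:2]+(-2.4,.2)
for _ in range(5):
    e=np.hypot(*(P-x).T)-38;k=abs(e)<2.5;x,_e=circ(P[k],38,x)
print("ros",x.round(2),(x-tp[:2]).round(2),k.sum())
g=cv2.cvtColor(im,cv2.COLOR_BGR2GRAY);ed=cv2.Canny(cv2.GaussianBlur(g,(3,3),0),25,60)
v,u=np.nonzero(ed);k=cv2.dilate(m,np.ones((5,5)))[v,u]==0;P=cast(f,np.c_[u,v][k],18,s)[:,:2];xn=np.array((498.7,25.4))
for _ in range(6):
    e=np.hypot(*(P-xn).T)-40.5;k=(abs(e)<2);xn,_e=circ(P[k],40.5,xn,.5)
print("nest",xn.round(2),k.sum(),"diff",(xn-x).round(2))
E
python3 look.py
```

```text
[501.73  26.7   59.76] [-1.000e-04  9.959e-01 -9.030e-02  2.000e-04] 27.035621940158308 [-0.2  0.1 -1.8]
ros [499.49  26.93] [-2.24  0.23] 327
nest [499.22  25.71] 355 diff [-0.27 -1.21]
```

Emit:
jog_arm --steps '[{"dp": [-0.004,-0.011,0],"spin": 0,"fingers": 0.33},{"dp": [-0.004,-0.011,-0.015],"spin": 0,"fingers": 0.33},{"dp": [-0.004,-0.011,-0.03],"spin": 0,"fingers": 0.33},{"dp": [-0.004,-0.011,-0.03],"spin": 0,"fingers": 0.33}]'

```text
time: 6.52
tool_pos: [501.0, 25.1, 55.6]
tool_rot: [0.0, 0.996, -0.091, -0.0]
force: [-0.8, -0.4, -1.4]
gripper_width: 28.7
finger_force: 27.0
```

```bash
python3 look.py
```

```text
[500.96  25.11  55.56] [ 0.000e+00  9.959e-01 -9.050e-02 -3.000e-04] 27.031067912466824 [-0.8 -0.4 -1.4]
ros [498.69  25.4 ] [-2.28  0.29] 328
nest [499.    25.79] 441 diff [0.31 0.39]
```

Aligned to within 0.5 mm. I'll lower it in small steps and watch the force.

Emit:
jog_arm --steps '[{"dp": [0,0.002,-0.01],"spin": 0,"fingers": 0.33},{"dp": [0,0.002,-0.02],"spin": 0,"fingers": 0.33},{"dp": [0,0.002,-0.03],"spin": 0,"fingers": 0.33},{"dp": [0,0.002,-0.03],"spin": 0,"fingers": 0.33}]'

```text
time: 6.9
tool_pos: [501.0, 25.5, 52.0]
tool_rot: [0.0, 0.996, -0.09, -0.0]
force: [-0.2, 0.3, -2.1]
gripper_width: 28.7
finger_force: 27.0
```

Emit:
jog_arm --steps '[{"dp": [0,0,-0.01],"spin": 0,"fingers": 0.33},{"dp": [0,0,-0.02],"spin": 0,"fingers": 0.33},{"dp": [0,0,-0.02],"spin": 0,"fingers": 0.33}]'

```text
time: 7.15
tool_pos: [501.1, 25.4, 49.7]
tool_rot: [0.0, 0.996, -0.09, -0.0]
force: [0.5, 0.3, -1.4]
gripper_width: 28.3
finger_force: 27.0
```

The underside is now about 4 mm below the plate top with no contact, so it's inside the nest.

Emit:
jog_arm --steps '[{"dp": [0,0,-0.01],"spin": 0,"fingers": 0.33},{"dp": [0,0,-0.02],"spin": 0,"fingers": 0.33},{"dp": [0,0,-0.025],"spin": 0,"fingers": 0.33},{"dp": [0,0,-0.025],"spin": 0,"fingers": 0.33}]'

```text
time: 7.48
tool_pos: [501.1, 25.4, 46.7]
tool_rot: [-0.0, 0.996, -0.09, -0.0]
force: [-0.2, 0.1, -0.9]
gripper_width: 28.7
finger_force: 27.0
```

Emit:
jog_arm --steps '[{"dp": [0,0,-0.008],"spin": 0,"fingers": 0.33},{"dp": [0,0,-0.008],"spin": 0,"fingers": 0.33}]'

```text
time: 7.65
tool_pos: [501.2, 25.5, 46.2]
tool_rot: [-0.0, 0.996, -0.09, 0.0]
force: [-0.2, -0.9, 1.6]
gripper_width: 28.9
finger_force: 27.3
```

The force shows it has touched the floor. Releasing slowly.

Emit:
jog_arm --steps '[{"dp": [0,0,0],"spin": 0,"fingers": 0.345},{"dp": [0,0,0],"spin": 0,"fingers": 0.36},{"dp": [0,0,0],"spin": 0,"fingers": 0.4},{"dp": [0,0,0],"spin": 0,"fingers": 0.45},{"dp": [0,0,0],"spin": 0,"fingers": 0.5},{"dp": [0,0,0],"spin": 0,"fingers": 0.5},{"dp": [0,0,0],"spin": 0,"fingers": 0.5},{"dp": [0,0,0.1],"spin": 0,"fingers": 0.5},{"dp": [0,0,0.3],"spin": 0,"fingers": 0.5},{"dp": [0,0,0.6],"spin": 0,"fingers": 0.5},{"dp": [0,0,0.9],"spin": 0,"fingers": 0.5},{"dp": [0,0,1],"spin": 0,"fingers": 0.5}]'

```text
time: 8.65
tool_pos: [503.5, 25.4, 170.4]
tool_rot: [-0.001, 0.996, -0.091, 0.004]
force: [0.7, -0.2, -0.1]
gripper_width: 42.7
finger_force: 0.0
```

Emit:
jog_arm --steps '[{"dp": [0,0,0],"spin": 0,"fingers": 0.5},{"dp": [0,0,0],"spin": 0,"fingers": 0.5}]'

```text
time: 8.82
tool_pos: [501.3, 25.5, 166.5]
tool_rot: [-0.0, 0.996, -0.09, 0.001]
force: [-0.2, 0.9, 0.0]
gripper_width: 43.0
finger_force: 0.0
```

```bash
python3 - <<'E'
from station import robot,cams
from h import *
import pickle
s=robot.state();f=cams.grab_frame("wrist");pickle.dump((s,f),open("pics/w5.pkl","wb"));print(s["tool_pos"],s["tool_rot"],s["gripper_width"])
cv2.imwrite("pics/w5.png",cv2.resize(f["img"],(800,600),interpolation=cv2.INTER_CUBIC))
E
```

```text
[501.28251095  25.49023067 166.46794137] [-2.05587677e-04  9.95902915e-01 -9.04254730e-02  7.58495944e-04] 42.96039666790248
```

View pics/w5.png

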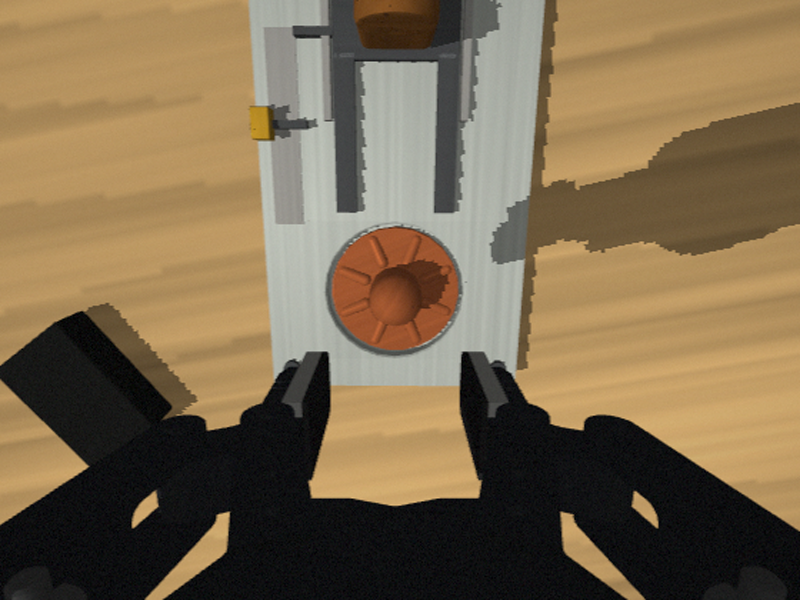

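The rosette is seated centrally in the nest. The pointer bar is at (312,31) and the index bar at (285,124) in the 800×600 view, with the grip at (395,22). Measuring the pull distance and grip position:

```bash
python3 - <<'E'
from h import *
import pickle
s,f=pickle.load(open("pics/w5.pkl","rb"))
g=cv2.cvtColor(f["img"],cv2.COLOR_BGR2GRAY).astype(int)
for n,u,r in(("ptr",(210,215,220,225),(12,32)),("idx",(194,198,202,206,210),(75,98))):
  for x in u: print(n,x,r[0],g[r[0]:r[1],x].tolist())
n=np.array((498.8,25.5));a=np.radians(-10.7);Rj=np.array([[np.cos(a),np.sin(a)],[-np.sin(a),np.cos(a)]])
J=lambda uv,z:(Rj@(cast(f,uv,z,s)[0,:2]-n)).round(1)
k=.7
print("ptr",J((312*k,31*k),25),"idx",[J((285*k,124*k),z) for z in(18,25,30)])
print("tips",J((347*k,212*k),24),J((447*k,212*k),24),"grip base near edge",J((395*k,49*k),24),J((395*k,50*k),24))
E
```

```text
ptr 210 12 [170, 170, 169, 168, 170, 169, 66, 70, 66, 67, 65, 68, 41, 28, 47, 172, 172, 172, 172, 171]
ptr 215 12 [172, 174, 172, 173, 172, 172, 96, 67, 68, 68, 69, 69, 50, 27, 70, 174, 175, 175, 174, 176]
ptr 220 12 [171, 169, 174, 170, 172, 171, 94, 70, 69, 67, 69, 67, 50, 30, 69, 173, 172, 174, 172, 174]
ptr 225 12 [142, 141, 144, 145, 144, 142, 85, 70, 68, 67, 68, 70, 81, 144, 128, 152, 148, 149, 147, 147]
idx 194 75 [83, 82, 81, 81, 78, 83, 81, 80, 79, 56, 56, 54, 53, 37, 38, 55, 83, 79, 81, 81, 150, 150, 150]
idx 198 75 [80, 82, 80, 81, 82, 81, 79, 79, 80, 72, 72, 71, 69, 74, 63, 54, 79, 83, 79, 81, 78, 81, 149]
idx 202 75 [116, 115, 117, 81, 148, 147, 149, 150, 148, 89, 66, 67, 72, 71, 65, 72, 117, 80, 80, 81, 84, 148, 148]
idx 206 75 [147, 150, 149, 147, 149, 148, 147, 146, 147, 76, 70, 73, 70, 71, 64, 91, 146, 145, 146, 146, 147, 146, 144]
idx 210 75 [176, 177, 175, 176, 177, 177, 179, 175, 95, 73, 71, 67, 70, 70, 63, 108, 162, 165, 165, 161, 160, 160, 160]
ptr [135.8  42.2] idx [array([92.7, 59.6]), array([92.1, 58. ]), array([91.6, 56.9])]
tips [46.8 26.6] [ 47.1 -28.4] grip base near edge [128.2   0.7] [127.7   0.7]
```

The pull comes out at about 44 mm, and the grip is about 136 mm from the nest, near (632,0). I'll move over it with a +90° turn.

Emit:
jog_arm --steps '[{"dp": [0.2,-0.04,0],"spin": 0.15,"fingers": 0.47},{"dp": [0.4,-0.08,0],"spin": 0.3,"fingers": 0.47},{"dp": [0.6,-0.12,0],"spin": 0.45,"fingers": 0.47},{"dp": [0.8,-0.16,0],"spin": 0.6,"fingers": 0.47},{"dp": [1,-0.2,0],"spin": 0.75,"fingers": 0.47},{"dp": [1,-0.2,0],"spin": 0.9,"fingers": 0.47},{"dp": [1,-0.2,0],"spin": 1,"fingers": 0.47},{"dp": [1,-0.2,0],"spin": 1,"fingers": 0.47}]'

```text
time: 9.53
tool_pos: [620.1, 1.0, 163.1]
tool_rot: [-0.001, 0.955, 0.298, -0.002]
force: [-0.5, 0.2, -0.3]
gripper_width: 40.2
finger_force: 0.0
```

Emit:
jog_arm --steps '[{"dp": [0.05,0,0],"spin": 0.15,"fingers": 0.47},{"dp": [0.09,-0.01,0],"spin": 0.3,"fingers": 0.47},{"dp": [0.09,-0.01,0],"spin": 0.45,"fingers": 0.47},{"dp": [0.09,-0.01,0],"spin": 0.6,"fingers": 0.47},{"dp": [0.09,-0.01,0],"spin": 0.75,"fingers": 0.47},{"dp": [0.09,-0.01,0],"spin": 0.9,"fingers": 0.47},{"dp": [0.09,-0.01,0],"spin": 0.99,"fingers": 0.47},{"dp": [0.09,-0.01,0],"spin": 0.99,"fingers": 0.47},{"dp": [0.09,-0.01,0],"spin": 0.99,"fingers": 0.47}]'

```text
time: 10.28
tool_pos: [631.1, 0.2, 164.6]
tool_rot: [-0.001, 0.772, 0.636, -0.001]
force: [0.6, -0.2, 0.5]
gripper_width: 40.1
finger_force: 0.0
```

```bash
python3 - <<'E'
from station import robot,cams
from h import *
import pickle
s=robot.state();f=cams.grab_frame("wrist");pickle.dump((s,f),open("pics/w6.pkl","wb"));print(s["tool_pos"],s["tool_rot"],s["gripper_width"],s["qpos"].round(2))
print(proj(f,[(632.4,.2,24),(632.4,.2,82)],s))
cv2.imwrite("pics/w6.png",f["img"])
E
```

```text
[6.31132017e+02 2.42881347e-01 1.64605047e+02] [-0.0010051   0.77165659  0.6360379  -0.00094437] 40.09938512023881 [ 0.17  0.7  -0.36  1.58  0.29  0.92 -0.48]
[[277.72079878 202.76458721]
 [277.88511821 224.93298493]]
```

View pics/w6.png

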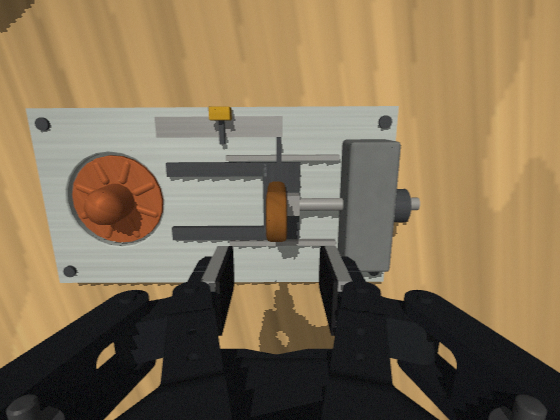

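The grip is centred between the fingers at column 277, and the housing and the rosette in the nest are both clear. Going down and closing.

Emit:
jog_arm --steps '[{"dp": [0,0,-0.15],"spin": 0,"fingers": 0.47},{"dp": [0,0,-0.35],"spin": 0,"fingers": 0.47},{"dp": [0,0,-0.55],"spin": 0,"fingers": 0.47},{"dp": [0,0,-0.7],"spin": 0,"fingers": 0.47},{"dp": [0,0,-0.77],"spin": 0,"fingers": 0.47},{"dp": [0,0,-0.77],"spin": 0,"fingers": 0.4},{"dp": [0,0,-0.77],"spin": 0,"fingers": 0.32},{"dp": [0,0,-0.77],"spin": 0,"fingers": 0.25},{"dp": [0,0,-0.77],"spin": 0,"fingers": 0.2},{"dp": [0,0,-0.77],"spin": 0,"fingers": 0.16},{"dp": [0,0,-0.77],"spin": 0,"fingers": 0.14},{"dp": [0,0,-0.77],"spin": 0,"fingers": 0.14}]'

```text
time: 11.33
tool_pos: [631.1, 0.9, 75.0]
tool_rot: [-0.001, 0.77, 0.637, -0.0]
force: [-4.9, 1.2, 5.5]
gripper_width: 13.1
finger_force: 57.5
```

```bash
cat > bars.py <<'E'
from station import robot,cams
from h import *
s=robot.state();f=cams.grab_frame("wrist");cv2.imwrite("pics/last.png",f["img"])
print(s["tool_pos"].round(1),s["gripper_width"],s["finger_force"],s["force"].round(1))
n=np.array((498.8,25.5));a=np.radians(-10.7);ex=np.array((np.cos(a),np.sin(a)));ey=np.array((-ex[1],ex[0]))
g=cv2.cvtColor(f["img"],cv2.COLOR_BGR2GRAY)
# grey profile along jig x at the bars' y, height 27
for y in(38,42,46,50,54,58,60):
    X=np.arange(70,150,.5);P=np.c_[n+X[:,None]*ex+y*ey,np.full(len(X),27.)];uv=proj(f,P,s).astype(np.float32)
    v=cv2.remap(g,uv[:,:1],uv[:,1:],cv2.INTER_LINEAR)[:,0];v=np.where((uv[:,0]<0)|(uv[:,1]<0),255,v)
    b=v<85;e=np.flatnonzero(np.diff(np.r_[0,b,0]));print(y,[(X[i],X[j-1]) for i,j in zip(e[::2],e[1::2])])
E
python3 bars.py
```

```text
[631.1   0.9  75. ] 13.104629833899118 57.53965526819229 [-4.9  1.2  5.5]
38 [(np.float64(135.5), np.float64(138.0))]
42 [(np.float64(135.5), np.float64(138.0))]
46 [(np.float64(135.5), np.float64(138.0))]
50 [(np.float64(92.0), np.float64(96.5)), (np.float64(135.5), np.float64(138.0))]
54 [(np.float64(92.0), np.float64(97.0))]
58 [(np.float64(90.5), np.float64(96.5))]
60 [(np.float64(89.5), np.float64(99.5)), (np.float64(100.5), np.float64(101.0)), (np.float64(103.0), np.float64(103.0))]
```

Held at 57 N. I'll pull about 36 mm first, then re-measure.

Emit:
jog_arm --steps '[{"dp": [-0.04,0.008,0],"spin": 0,"fingers": 0.14},{"dp": [-0.08,0.015,0],"spin": 0,"fingers": 0.14},{"dp": [-0.12,0.023,0],"spin": 0,"fingers": 0.14},{"dp": [-0.16,0.03,0],"spin": 0,"fingers": 0.14},{"dp": [-0.2,0.038,0],"spin": 0,"fingers": 0.14},{"dp": [-0.24,0.045,0],"spin": 0,"fingers": 0.14},{"dp": [-0.27,0.051,0],"spin": 0,"fingers": 0.14},{"dp": [-0.3,0.057,0],"spin": 0,"fingers": 0.14},{"dp": [-0.3,0.057,0],"spin": 0,"fingers": 0.14},{"dp": [-0.3,0.057,0],"spin": 0,"fingers": 0.14}]'

```text
time: 12.22
tool_pos: [599.7, 6.8, 75.0]
tool_rot: [0.003, 0.771, 0.637, 0.004]
force: [6.4, 0.3, -0.9]
gripper_width: 13.1
finger_force: 57.4
```

```bash
python3 bars.py
```

```text
[599.7   6.8  75. ] 13.137336008811273 57.38512493669987 [ 6.4  0.3 -0.9]
38 [(np.float64(103.5), np.float64(106.5))]
42 [(np.float64(103.5), np.float64(106.5))]
46 [(np.float64(103.5), np.float64(106.5))]
50 [(np.float64(91.5), np.float64(94.5)), (np.float64(103.5), np.float64(106.5))]
54 [(np.float64(91.5), np.float64(95.0))]
58 [(np.float64(91.0), np.float64(94.5))]
60 [(np.float64(90.5), np.float64(95.0)), (np.float64(100.0), np.float64(100.0))]
```

About 12 mm remain.

Emit:
jog_arm --steps '[{"dp": [-0.03,0.006,0],"spin": 0,"fingers": 0.14},{"dp": [-0.06,0.011,0],"spin": 0,"fingers": 0.14},{"dp": [-0.09,0.017,0],"spin": 0,"fingers": 0.14},{"dp": [-0.098,0.018,0],"spin": 0,"fingers": 0.14},{"dp": [-0.098,0.018,0],"spin": 0,"fingers": 0.14},{"dp": [-0.098,0.018,0],"spin": 0,"fingers": 0.14},{"dp": [-0.098,0.018,0],"spin": 0,"fingers": 0.14}]'

```text
time: 12.85
tool_pos: [588.7, 8.9, 75.0]
tool_rot: [0.003, 0.771, 0.637, 0.004]
force: [7.5, 0.2, -1.5]
gripper_width: 13.3
finger_force: 57.5
```

```bash
python3 bars.py
```

```text
[588.7   8.9  75. ] 13.304976007704184 57.45083548128605 [ 7.5  0.2 -1.5]
38 [(np.float64(92.5), np.float64(95.0))]
42 [(np.float64(92.5), np.float64(95.5))]
46 [(np.float64(92.5), np.float64(95.5))]
50 [(np.float64(91.0), np.float64(91.5)), (np.float64(94.5), np.float64(95.5))]
54 [(np.float64(91.0), np.float64(94.5))]
58 [(np.float64(91.0), np.float64(93.5))]
60 [(np.float64(89.5), np.float64(94.5)), (np.float64(95.5), np.float64(95.5))]
```

Emit:
jog_arm --steps '[{"dp": [-0.01,0.002,0],"spin": 0,"fingers": 0.14},{"dp": [-0.01,0.002,0],"spin": 0,"fingers": 0.14},{"dp": [-0.01,0.002,0],"spin": 0,"fingers": 0.14},{"dp": [-0.01,0.002,0],"spin": 0,"fingers": 0.14},{"dp": [-0.01,0.002,0],"spin": 0,"fingers": 0.14},{"dp": [-0.01,0.002,0],"spin": 0,"fingers": 0.14},{"dp": [-0.01,0.002,0],"spin": 0,"fingers": 0.14},{"dp": [-0.01,0.002,0],"spin": 0,"fingers": 0.14},{"dp": [-0.01,0.002,0],"spin": 0,"fingers": 0.14},{"dp": [-0.01,0.002,0],"spin": 0,"fingers": 0.14}]'

```text
time: 13.73
tool_pos: [587.8, 9.1, 75.0]
tool_rot: [0.003, 0.771, 0.637, 0.004]
force: [7.9, -0.2, -2.1]
gripper_width: 13.4
finger_force: 57.4
```

```bash
python3 bars.py; python3 - <<'E'
from station import robot,cams
from fit import *
s=robot.state();f=cams.grab_frame("wrist");h=cv2.cvtColor(f["img"],cv2.COLOR_BGR2HSV)
m=((h[...,0]<12)&(h[...,1]>155)&(h[...,2]>50)).astype(np.uint8)
c=max(cv2.findContours(m[:,:230].copy(),0,1)[0],key=cv2.contourArea)[:,0]
P=cast(f,c,14,s)[:,:2];x=np.array((498.8,25.5))
for _ in range(5):
    e=np.hypot(*(P-x).T)-38;k=abs(e)<3;x,_e=circ(P[k],38,x)
print("ros",x,k.sum(),len(P),np.abs(e[k]).mean())
E
```

```text
[587.8   9.1  75. ] 13.386354035480819 57.412715926766396 [ 7.9 -0.2 -2.1]
38 [(np.float64(91.5), np.float64(94.0))]
42 [(np.float64(91.5), np.float64(94.5))]
46 [(np.float64(91.5), np.float64(94.5))]
50 [(np.float64(91.0), np.float64(91.0)), (np.float64(94.0), np.float64(94.0))]
54 [(np.float64(91.0), np.float64(94.5))]
58 [(np.float64(91.0), np.float64(93.5))]
60 [(np.float64(90.0), np.float64(94.5))]
ros [499.54683163  25.68453416] 309 480 0.6280556988607532
```

The bars line up within 0.3 mm, the fork is held, and the rosette is still in place. Handing in.

```bash
python3 -c "
from station import robot
print(robot.close_job())"
```

```text
the job is handed in; nothing more can be done
None
```

The job is handed in, though no verdict came back: the rosette sits in the nest within about 1 mm of centre, and the gripper is holding the fork with its pointer bar within about 0.5 mm of the index bar.

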